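# Bolt the bedside box through its slotted lock disc

### The job

Lock the wooden box on the bedside slab: with the fingertips, push the steel lock disc round by one of its red pegs until its slot lines up with the brass bolt, then push the bolt by its tail plate along its track, through the slot, until it is fully home against the end of the keeper. Turn and push only: do not lift the bolt out of its track, and leave the mug, bud vase, jar and notebooks where they stand.

Things in the scene. Friction and masses are not known exactly. Their poses are not given: they have to be found in the camera images.
- box: Fixed dark-walnut keepsake box, two-leaf lid, 425 x 180 mm, lid top 70 mm above the table. Origin: on its underside, straight below the disc's axis; +x is the way the bolt goes home, z up; it spans x = -279 to 154 mm. On the lid along y = 0, in order: a dark steel track 34 mm wide, 4 mm thick (x = -268 to -50), guide, disc (x = 0), keeper. Behind the guide only bolt and track stand on the lid.
- keeper_end (a point): Foot of the keeper's end wall, box (72, 0, 74) mm: the bolt's nose touches this wall when fully home. The keeper's two dark steel cheeks are 18 mm apart, x = 50 to 85 in the box frame, tops 94 mm above the table.
- guide (a point): Rear end of the guide, on the track, box (-95, 0, 74) mm. Two dark steel cheeks, 17 mm apart, tops 92 mm above the table, run from here to box x = -50 and keep the bolt straight. Home, the bolt's tail plate ends 5 mm short of here.
- disc (a joint): Angle (rad) of the lock disc, counter-clockwise from above, from box +x to the slot. The slot runs right across, open on top: it lines up with the bolt at 0 and equally at 3.14. Starts between 0.55 and 2.59; stops at -0.6 and 3.74. Friction holds it wherever left; it takes about 4 N at a peg to turn. The bolt passes with the slot up to 0.08 rad off; its round nose centres it.
- disc_mid (a point): Centre of the disc's top face, on its axis, 92 mm above the table. Disc: grey steel, 84 mm across; slot 20 mm wide along this point's x axis. Two upright red pegs stand on it, 28 mm from the axis, one each side of the slot (along this point's +y and -y).
- peg_a (a point): Top centre of one red peg (12 mm diameter, 24 mm tall, top 116 mm above the table), 28 mm from the disc's axis along disc +y. Push it sideways, fingertip about 100 mm above the table, to turn the disc. Bolt, guide and keeper all stay below 100 mm.
- peg_b (a point): Top centre of the other, identical red peg, 28 mm from the disc's axis along disc -y.
- bolt: Loose brass bolt lying in the track, 180 mm long, 14 wide, 20 high, about 0.4 kg. Origin: middle of its underside, 74 mm above the table. Its +x points to the nose, the way it is pushed. Slides with light friction (1 to 4 N). At first its nose is 52 to 75 mm short of the disc's axis, just outside the disc; home, its origin is at box x = -18 mm.
- bolt_tail (a point): Middle of the flat back face of the bolt's tail plate (26 mm wide, 26 mm high, from 74 to 100 mm above the table, 8 mm thick), 90 mm behind the bolt's origin. Push here, in the direction of bolt +x, with the fingertip low, about 82 mm above the table.
- bolt_nose (a point): Rounded nose end of the bolt (7 mm radius), 90 mm ahead of its origin at half its height.
- mug: White ceramic mug, loose, 80 mm wide, 90 mm high, origin at the middle of its underside. Leave alone.
- budvase: Small sand-coloured ceramic bud vase, loose, 66 mm wide, 100 mm high, origin at the middle of its underside. Leave alone.
- jar: Small amber glass jar with a white cap, loose, 36 mm wide, 42 mm high, standing on the box's lid beyond the keeper; origin at the middle of its underside. Leave alone.
- notebooks: Stack of pale notebooks with a brass clip, loose, about 105 x 148 x 45 mm, origin at the middle of its underside. Leave alone.

How it is judged (in metres and radians):
On the way, in this order (a step that is already met when the one before it is completed fails the run):
1. the disc's slot is lined up with the bolt (within 0.12 rad) (angle between the x axis of disc_mid and the x axis of box, either way round below 0.12 rad), for 0.2 s.
2. the bolt is through the slot and home in the keeper (nose within 5 mm of its end wall) (x of bolt_nose in the frame of box above 0.067 m), for 0.2 s.
At the end, for the whole second after the job is handed in: The disc's slot is in line with the bolt (within 0.12 rad), the bolt lies flat in its track through the slot with its nose within 5 mm of the keeper's end wall and within 6 mm of the centre line, all at rest; mug, bud vase, jar and notebooks are within 20 mm of where they began (angle between the x axis of disc_mid and the x axis of box, either way round below 0.12 rad and x of bolt_nose in the frame of box above 0.067 m and y of bolt_nose in the frame of box between -0.006 and 0.006 m and angle between the x axis of bolt and the x axis of box, either way round below 0.1 rad and z of bolt in the frame of box below 0.078 m and angle between bolt's own z axis and vertical below 0.05 rad and linear speed of bolt below 0.01 m/s and velocity of joint disc between -0.05 and 0.05 rad/s and distance of each of mug, budvase, jar, notebooks from where it was at the start of the episode below 0.02 m); the robot touches nothing.
It fails at once if the bolt is lifted or tipped out of its track (z of bolt in the frame of box above 0.086 m or angle between bolt's own z axis and vertical above 0.25 rad).
It fails at once if the mug, vase, jar or notebooks are pushed away, lifted or knocked over (distance of any of mug, budvase, jar, notebooks from where it was at the start of the episode above 0.03 m or angle between any of mug, budvase, jar, notebooks's own z axis and vertical above 0.5 rad).
It also fails if it takes over 54 s, if anything falls off the work surface, if the arm or the gripper's body presses on something with over 40 N, if the wrist force passes 120 N, or if a joint passes its speed limit or range.

### The arm

A 7-joint arm with a two-finger parallel gripper is mounted at the origin on the work surface. World frame = base frame: x ahead of the robot, y to its left, z up, the work surface at z = 0. Lengths are in mm, angles in rad, forces in N, time in s.
With the tool pointing down it reaches from about 425 to 950 mm from the base axis. Payload 4.7 kg.
Tool frame: the origin (TCP) lies between the finger pads; the fingertips stand 19 mm ahead of it and the grasp point (between the pads) is the TCP (robot.tips_ahead is the distance from the TCP to the fingertips, in mm); z points along the fingers, y is the line along which they close (so a half turn about z gives the same grasp; the last joint's range is limited). The gripper opens to 85 mm and grips with 20 to 120 N. Pads are 22 mm wide; open, the fingers measure 114 mm over their backs; the gripper's body (76 mm by 85 mm) begins 54 mm behind the grasp point. The pads swing forward as they close: fully open they stand 13 mm farther back than shut.
Start: joints at [-1.207, 0.469, -0.049, 1.532, 0.024, 1.141, -0.082], TCP at [258.336, 623.625, 250.335] pointing down, gripper open.
Joint ranges: [-2.59, 2.59], [-0.33, 1.99], [-1.39, 1.29], [0.1, 2.45], [-1.04, 4.18], [0.21, 1.99], [-2.66, 2.66]. Speed limits (rad/s): [2.57, 2.57, 3.14, 3.14, 3.14, 3.14, 3.14].

### API

Orientations are given as a rotation vector (axis times angle).
In Python, from bench import robot, grab_frame gives the robot as it stands. The module is installed in compiled form; this text tells all that it offers.
- The arm moves only by the tool send_rows, never from a script. Its argument "increments" is a list that holds one entry, the list of rows, each a list of 7 numbers: the opening, from 0 (shut) to 1 (fully open), then the shift along the tool's x, y, z in m, then the turn, a rotation vector about the tool's x, y, z in rad. In form: [[[gripper, tx, ty, tz, ax, ay, az], ...]]. A call has 1 to 10 rows; each row shifts and turns the commanded pose from where the row before left it, along the tool's axes as they then stand; what a row does not reach is not made up. A row lasts 1/12 s, in which the tool goes at most 41.7 mm and 7.16 degrees, less where a joint would pass 70% of its speed; a pose out of reach is approached as far as the arm can. A call is refused whole if a number of a shift passes 0.0417 or a number of a turn 0.125, either way. A call with a gripper value outside its range is refused whole. The fingers move at their own pace and stop on an object; "grip_force" is the grip in N (left out, the last holds). Time passes only in rows, so rows that do not move let the fingers close. It gives the time, the measured TCP pose, the force, the opening and the grip force at its end, in the units of the state.
- robot.sense(): the state, without advancing time (a new reading comes with each control period).
- grab_frame(name): name is "scene" or "top"; returns a dict with "image" (420x560x3 uint8, red, green, blue), "fx", "fy", "cx", "cy" (pixels), "distortion" ([k1, k2, p1, p2, k3] as OpenCV has them; the pictures are not rectified), "world_to_cam" (4x4, takes a point from world to camera coordinates). Camera axes: x right, y up, looking along -z (the intrinsics and any distortion apply to the point x, -y, -z); pixel columns grow to the right and rows downward; lengths in mm; the calibration is good to about 2 mm. A picture is of the moment at which its call begins. There is no depth.
- robot.close_job(): hands the job in; it is judged then, once.
The state is a dict: "t": time; "joint_pos": joint angles; "joint_velocities": joint speeds; "joint_efforts": joint torques, N m; "ee_pos": TCP position; "orientation": TCP orientation; "force": force on the tool from outside, world axes, zero at the start; "torque": the same for the moment, N m; "finger_gap": opening from 0.0 (shut) to 1.0 (fully open); "finger_force": force on a finger pad.
Only numpy, scipy, OpenCV 4.12 (cv2) and the standard library are available. Lean on these libraries where they do the work, as an engineer would, in place of code of your own. Each camera call takes 0.05 s, during which the arm holds its last target. There are 200 camera calls.

## Working session

There is one attempt and no reset: what is moved stays moved. The work goes in short steps, Python scripts to look and compute and a tool call to move; the robot and the scene stay as the last step left them, time stands still between calls to the robot, and variables do not carry over. Pictures are saved under pics/ and viewed, at most 10 in all, crops included, and the job is handed in when it is done.

Besides the shell and the picture viewer there is one more tool, called as name(argument=value, ...), one argument or row to a line, values as JSON. send_rows: Moves the arm, as the interface text tells. Its arguments: {"type":"object","properties":{"increments":{"type":"array"},"grip_force":{"type":"number"}},"required":["increments"]}

```bash
mkdir -p pics; cat > h.py <<'E'
import numpy as np, cv2
from bench import robot, grab_frame
def ray(f,uv):
    K=np.array([[f['fx'],0,f['cx']],[0,f['fy'],f['cy']],[0,0,1]])
    p=cv2.undistortPoints(np.array([[uv]],float),K,np.array(f['distortion'],float))[0,0]
    M=np.array(f['world_to_cam']);R=M[:3,:3];t=M[:3,3]
    return -R.T@t, R.T@np.array([p[0],-p[1],-1.])
def onz(f,uv,z):
    c,d=ray(f,uv);return c+d*(z-c[2])/d[2]
def proj(f,P):
    K=np.array([[f['fx'],0,f['cx']],[0,f['fy'],f['cy']],[0,0,1]])
    M=np.array(f['world_to_cam']);q=M[:3,:3]@np.array(P,float)+M[:3,3]
    q=q*[1,-1,-1]
    return cv2.projectPoints(q[None],np.zeros(3),np.zeros(3),K,np.array(f['distortion'],float))[0][0,0]
def save(f,n,crop=None,s=1):
    im=f['image'][...,::-1]
    if crop: im=im[crop[1]:crop[3],crop[0]:crop[2]]
    cv2.imwrite('pics/'+n,cv2.resize(im,None,fx=s,fy=s,interpolation=cv2.INTER_CUBIC))
def red(f):
    h=cv2.cvtColor(f['image'],cv2.COLOR_RGB2HSV)
    m=(((h[...,0]<8)|(h[...,0]>172))&(h[...,1]>150)&(h[...,2]>70)).astype(np.uint8)
    n,l,s,c=cv2.connectedComponentsWithStats(m)
    return [(s[i],c[i]) for i in range(1,n) if s[i][4]>8]
E
python3 - <<'E'
from h import *
for n in('top','scene'):
    f=grab_frame(n);save(f,n+'0.png',s=1.4)
    print(n,-np.array(f['world_to_cam'])[:3,:3].T@np.array(f['world_to_cam'])[:3,3],f['fx'])
    for s,c in red(f):print(s,c,onz(f,c,104))
print(robot.sense())
E
```

```text
top [ 405.30864971   29.33905605 1370.84410164] 458.62974175928366
scene [1355.91279665  517.1878346   977.68333529] 527.8146855872541
[291 199   6  10  47] [293.36170213 203.08510638] [536.39779301  86.81329565 104.        ]
[299 216   4   9  34] [300.5 220. ] [577.491499   129.43316337 104.        ]
{'t': 0.1, 'joint_pos': array([-1.20688968,  0.46938992, -0.04855191,  1.53358425,  0.02409218,
        1.14102472, -0.08234451]), 'joint_velocities': array([-9.69546879e-04, -1.72099232e-03, -1.27652301e-03, -3.09463751e-03,
       -9.05925849e-05, -1.56602434e-03, -1.21787387e-04]), 'joint_efforts': array([ 5.25364649e-04, -5.11516070e+01, -4.72149812e-02, -2.38390321e+01,
        1.07479503e-02,  4.39204960e-03, -2.07846711e-05]), 'ee_pos': array([258.19481032, 623.12310394, 249.34241888]), 'orientation': array([-6.13092993e-01, -3.08090221e+00,  2.82656560e-03]), 'force': array([-0.16190893,  0.03459187,  0.52172411]), 'torque': array([-0.05084532,  0.01552677, -0.022999  ]), 'finger_force': 0.0, 'finger_gap': 0.997166665660748}
```

View pics/top0.png

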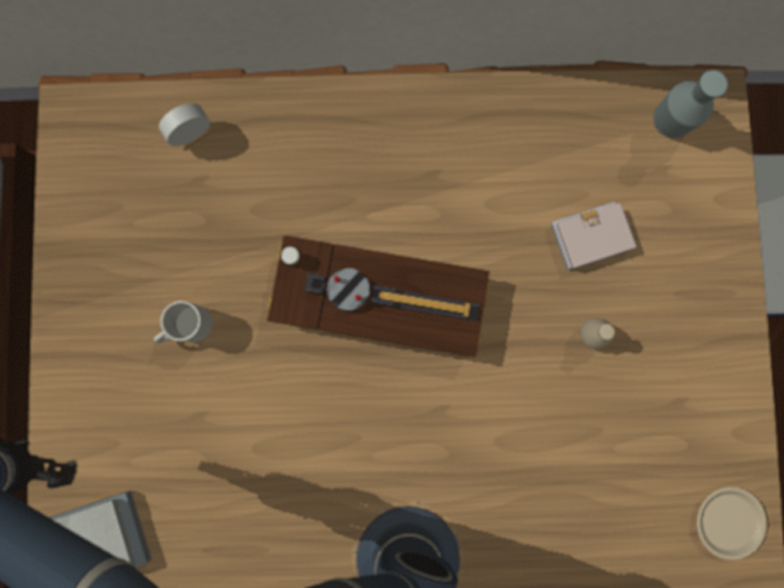

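View pics/scene0.png

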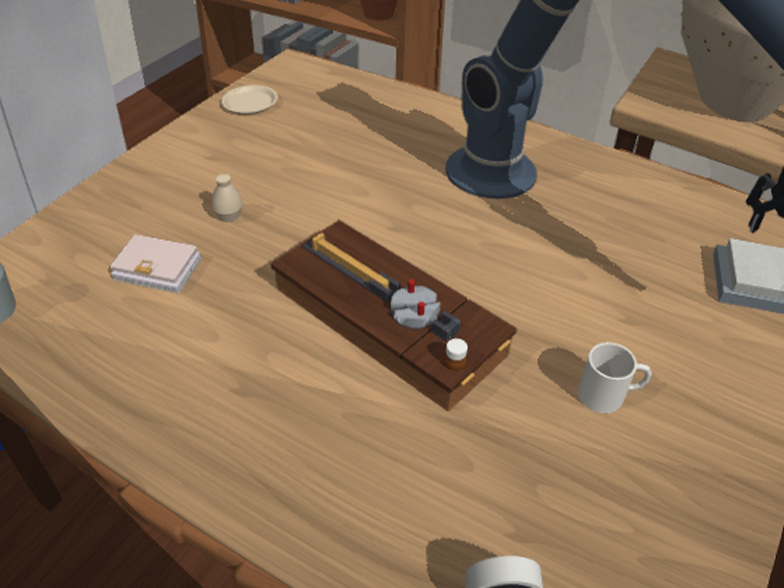

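The top view shows the box with the bolt (crop pixel ~ (378..470, 292..310)/1.4) to be pushed left and slightly up (world +y). The disc is at (348,289)/1.4, with its slot running diagonally. The red pegs are at (337,279) and (359,297), and the jar is at (290,256), beyond the keeper.

```bash
cat > m.py <<'E'
from h import *
f=grab_frame('top');g=grab_frame('scene');im=f['image']
save(f,'topz.png',(180,160,360,260),4)
h=cv2.cvtColor(im,cv2.COLOR_RGB2HSV).astype(int)
roi=np.zeros(im.shape[:2],bool);roi[160:260,185:355]=1
def comps(m,mn=4):
    n,l,s,c=cv2.connectedComponentsWithStats(m.astype(np.uint8));return [(s[i],c[i],l==i) for i in range(1,n) if s[i][4]>=mn]
print('red top')
for s,c,_ in comps(roi&((h[...,0]<8)|(h[...,0]>170))&(h[...,1]>120)&(h[...,2]>110)):print(s,c,onz(f,c,113).round(1))
print('brass')
for s,c,m in comps(roi&(h[...,0]>12)&(h[...,0]<30)&(h[...,1]>90)&(h[...,2]>150),25):
    ys,xs=np.nonzero(m);P=np.array([onz(f,(x,y),94)[:2] for x,y in zip(xs,ys)])
    mu=P.mean(0);d=np.linalg.svd(P-mu)[2][0];d*=np.sign(d[1]);t=(P-mu)@d
    print(s,mu.round(1),d,np.degrees(np.arctan2(d[1],d[0])),(mu+t.min()*d).round(1),(mu+t.max()*d).round(1))
print('grey disc')
for s,c,m in comps(roi&(h[...,1]<50)&(h[...,2]>90),25):
    ys,xs=np.nonzero(m);(a,r)=cv2.minEnclosingCircle(np.stack([xs,ys],1).astype(np.float32))
    print(s,c,a,r,onz(f,a,92).round(1))
E
python3 m.py
```

```text
red top
[239 198   3   3   7] [240.         198.71428571] [573.1 128.2 113. ]
[254 211   3   3   7] [255.28571429 212.        ] [535.1  86.8 113. ]
brass
[231 160  53   5 185] [678.3  86.8] [0.03562389 0.99936527] 87.95846943037179 [675.4   6.2] [680.6 153.2]
[305 182  16   3  29] [614.1 -76.5] [-0.03643965  0.99933586] 92.08830045880167 [614.9 -96.4] [613.3 -54.2]
[330 186  22   4  44] [ 600.7 -156.1] [-0.06000073  0.99819833] 93.43985484756557 [ 602.4 -183.7] [ 598.8 -124.1]
[272 209  63  16 257] [523.3 -46. ] [0.19914472 0.97997009] 78.5130509942878 [ 506.1 -130.8] [541.   40.9]
grey disc
[201 176  13  13 137] [206.81021898 181.84671533] (206.7857208251953, 181.92857360839844) 6.550537109375 [626.2 222.7  92. ]
[234 191  21  23 221] [242.58823529 200.66968326] (244.0, 202.5) 13.82941722869873 [564.9 118.9  92. ]
[242 199  22  22 216] [253.94907407 211.03703704] (252.0, 209.5) 13.82941722869873 [544.5  96.8  92. ]
```

View pics/topz.png

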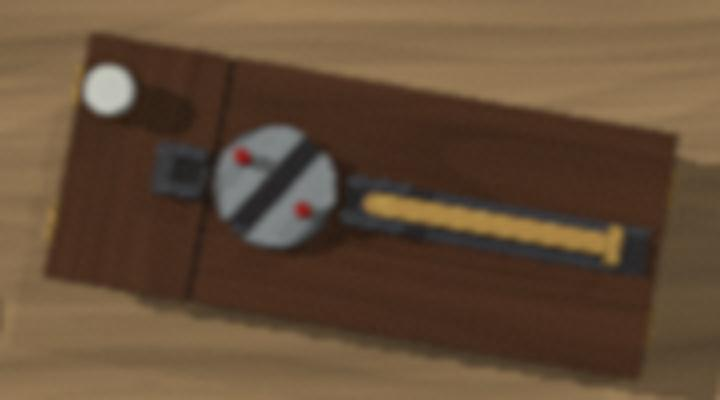

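send_rows(
  increments=[
    [[0,0,0,0,0,0,-0.097],[0,0,0,0,0,0,-0.097],[0,-0.018,-0.025,0,0,0,0],[0,-0.018,-0.025,0,0,0,0],[0,-0.018,-0.025,0,0,0,0],[0,-0.018,-0.025,0,0,0,0],[0,-0.018,-0.025,0,0,0,0],[0,-0.018,-0.025,0,0,0,0],[0,-0.018,-0.025,0,0,0,0],[0,-0.018,-0.025,0,0,0,0]],
  ],
  grip_force=60,
)

```text
t: 1.03
ee_pos: [360.4, 397.5, 250.3]
orientation: [-0.312, -3.126, 0.0]
force: [0.3, -0.1, -0.4]
finger_gap: 0.0
finger_force: 0.0
```

send_rows(
  increments=[
    [[0,-0.018,-0.025,0,0,0,0],[0,-0.018,-0.025,0,0,0,0],[0,-0.018,-0.025,0,0,0,0],[0,-0.018,-0.025,0,0,0,0],[0,-0.018,-0.025,0,0,0,0],[0,-0.018,-0.025,0,0,0,0],[0,-0.018,-0.025,0,0,0,0],[0,-0.018,-0.025,0,0,0,0],[0,0,0,0,0,0,0],[0,0,0,0,0,0,0]],
  ],
)

```text
t: 1.87
ee_pos: [462.3, 172.8, 250.3]
orientation: [0.319, 3.125, -0.0]
force: [0.1, 0.5, 0.2]
finger_gap: -0.0
finger_force: 0.0
```

```bash
cat > d.py <<'E'
# box-frame state of TCP; args: target box x,y, z -> tool shift needed
import sys
from h import *
from scipy.spatial.transform import Rotation as Ro
C=np.array([554.3,107.7]);a=np.radians(78.6);B=np.array([[np.cos(a),-np.sin(a)],[np.sin(a),np.cos(a)]])
s=robot.sense();R=Ro.from_rotvec(s['orientation']).as_matrix();p=s['ee_pos']
print('t',s['t'],'pos',p.round(1),'box',(B.T@(p[:2]-C)).round(1),'yaw_y',np.degrees(np.arctan2(R[1,1],R[0,1])).round(2),'tilt',R[:,2].round(3),'F',s['force'].round(1),'gap',s['finger_gap'])
if len(sys.argv)>1:
    x,y,z=map(float,sys.argv[1:4]);w=C+B@[x,y]
    print('tool shift mm',(R.T@(np.r_[w,z]-p)).round(1))
E
python3 d.py -55 22 122
```

```text
t 1.8667 pos [462.3 172.8 250.3] box [ 45.6 103.1] yaw_y 78.35 tilt [ 0. -0. -1.] F [0.1 0.5 0.2] gap -0.0002021390034161554
tool shift mm [ -81.5 -100.2  128.3]
```

send_rows(
  increments=[
    [[0,-0.016,-0.02,0,0,0,0],[0,-0.016,-0.02,0,0,0,0],[0,-0.016,-0.02,0,0,0,0],[0,-0.016,-0.02,0,0,0,0],[0,-0.0175,-0.02,0,0,0,0.004],[0,0,0,0.03,0,0,0],[0,0,0,0.03,0,0,0],[0,0,0,0.03,0,0,0],[0,0,0,0.015,0,0,0],[0,0,0,0,0,0,0]],
  ],
)

```text
t: 2.7
ee_pos: [518.9, 61.8, 141.7]
orientation: [-0.313, -3.118, 0.003]
force: [0.3, -0.0, 0.2]
finger_gap: 0.004
finger_force: 0.0
```

```bash
python3 d.py -55 22 122; python3 - <<'E'
from h import *
f=grab_frame('scene');p=robot.sense()['ee_pos'];tip=p-[0,0,19]
u=proj(f,tip);print(u)
save(f,'s1.png',(180,150,380,290),4)
E
```

```text
t 2.7 pos [518.9  61.8 141.7] box [-52.   25.6] yaw_y 78.52 tilt [-0.008 -0.001 -1.   ] F [ 0.3 -0.   0.2] gap 0.004244819517286958
tool shift mm [-3.8 -2.9 19.7]
[287.93207038 189.25473632]
```

View pics/s1.png

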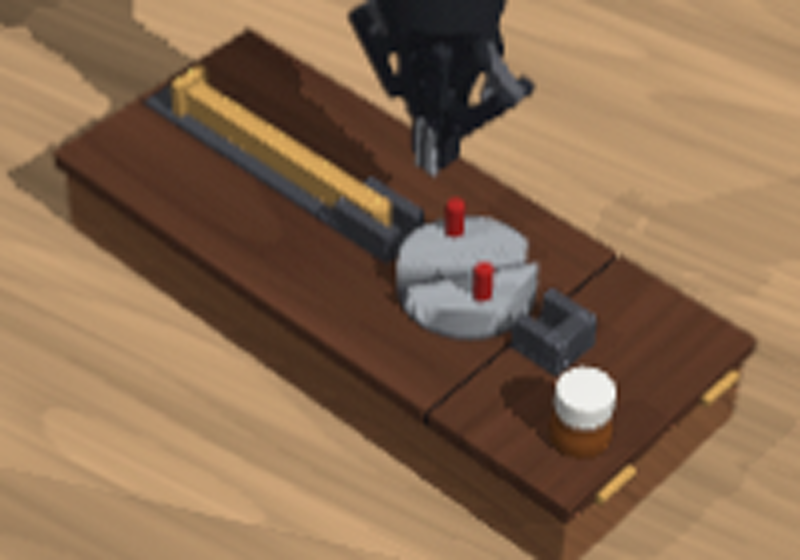

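The closed fingertips hang at crop pixel (432,170), just behind the nearer red peg (455,220). The pose agrees with the plan, so I'll lower and push.

send_rows(
  increments=[
    [[0,-0.003,-0.002,0.01,0,0,0],[0,0,0,0.0095,0,0,0],[0,0,0,0,0,0,0],[0,0,0.004,0,0,0,0],[0,0,0.004,0,0,0,0],[0,0,0.004,0,0,0,0],[0,0,0.004,0,0,0,0],[0,0,0.004,0,0,0,0],[0,0,0.003,0,0,0,0],[0,0,0,0,0,0,0]],
  ],
)

```text
t: 3.58
ee_pos: [525.0, 74.5, 125.5]
orientation: [-0.322, -3.115, 0.014]
force: [-9.8, -12.8, 10.1]
finger_gap: -0.004
finger_force: 8.8
```

```bash
python3 d.py -23 22 122; cat > r.py <<'E'
from h import *
f=grab_frame('top');im=f['image'];h=cv2.cvtColor(im,cv2.COLOR_RGB2HSV).astype(int)
g=grab_frame('scene')
m=(((h[...,0]<8)|(h[...,0]>170))&(h[...,1]>120)&(h[...,2]>110));m[:,:225]=0;m[:,275:]=0;m[:185]=0;m[230:]=0
n,l,s,c=cv2.connectedComponentsWithStats(m.astype(np.uint8))
C=np.array([554.3,107.7])
for i in range(1,n):
    p=onz(f,c[i],113)[:2];v=p-C;print('top',s[i][4],p.round(1),'ang',(np.degrees(np.arctan2(v[1],v[0]))-78.6).round(1),np.hypot(*v).round(1))
for s,c in red(g):
    p=onz(g,c,104)[:2];v=p-C;print('scene',s[4],p.round(1),'ang',(np.degrees(np.arctan2(v[1],v[0]))-78.6).round(1),np.hypot(*v).round(1))
E
python3 r.py
```

```text
t 3.5833 pos [525.   74.5 125.5] box [-38.3  22.2] yaw_y 78.22 tilt [-0.01  -0.008 -1.   ] F [ -9.8 -12.8  10.1] gap -0.004061598285154372
tool shift mm [-0.1 15.4  3.4]
scene 41 [535.2  89.9] ang -215.7 26.1
scene 34 [579.8 126.8] ang -41.8 31.9
```

send_rows(
  increments=[
    [[0,0,0.003,0,0,0,0],[0,0,0.003,0,0,0,0],[0,0,0.003,0,0,0,0],[0,0,0,0,0,0,0]],
  ],
)

```text
t: 4.02
ee_pos: [521.6, 80.2, 125.0]
orientation: [-0.323, -3.103, 0.023]
force: [-21.6, -19.6, 21.3]
finger_gap: 0.0
finger_force: 14.6
```

```bash
python3 d.py -23 22 122; python3 r.py
```

```text
t 4.0167 pos [521.6  80.2 125. ] box [-33.4  26.7] yaw_y 78.13 tilt [-0.023 -0.012 -1.   ] F [-21.6 -19.6  21.3] gap 7.07809779608992e-05
tool shift mm [-4.6 10.5  2.7]
scene 43 [532.2  95.2] ang -229.0 25.4
scene 34 [583.1 121.9] ang -52.4 32.1
```

send_rows(
  increments=[
    [[0,0.005,0,-0.002,0,0,0],[0,0.001,0.002,0,0,0,0],[0,0.001,0.002,0,0,0,0],[0,0.001,0.002,0,0,0,0],[0,0,0,0,0,0,0]],
  ],
)

```text
t: 4.53
ee_pos: [516.5, 94.6, 125.8]
orientation: [-0.316, -3.108, 0.01]
force: [-14.7, -4.6, 4.7]
finger_gap: -0.002
finger_force: 6.5
```

```bash
python3 d.py -23 22 122; python3 r.py
```

```text
t 4.5333 pos [516.5  94.6 125.8] box [-20.3  34.5] yaw_y 78.38 tilt [-0.018 -0.004 -1.   ] F [-14.7  -4.6   4.7] gap -0.0018722487963347856
tool shift mm [-12.5  -2.6   3.7]
scene 41 [528.9 109.2] ang 98.0 25.4
scene 34 [586.3 107.6] ang -78.9 32.0
```

send_rows(
  increments=[
    [[0,0.001,0.002,0,0,0,0],[0,0,0.0015,0,0,0,0],[0,0,0,0,0,0,0],[0,0,0,0,0,0,0]],
  ],
)

```text
t: 4.97
ee_pos: [516.7, 99.6, 125.8]
orientation: [-0.315, -3.11, 0.007]
force: [-13.0, -2.2, 2.8]
finger_gap: -0.001
finger_force: 5.5
```

```bash
python3 d.py -23 22 122; python3 r.py
```

```text
t 4.9667 pos [516.7  99.6 125.8] box [-15.3  35.3] yaw_y 78.45 tilt [-0.017 -0.003 -1.   ] F [-13.   -2.2   2.8] gap -0.0006315695047831358
tool shift mm [-13.4  -7.6   3.6]
scene 43 [528.7 114. ] ang 87.5 26.4
scene 35 [585.2 103. ] ang -87.2 31.3
```

send_rows(
  increments=[
    [[0,0.006,0,0,0,0,0],[0,0.004,-0.004,0,0,0,0],[0,0,-0.015,0,0,0,0],[0,0,-0.02,-0.02,0,0,0],[0,0,-0.03,-0.03,0,0,0],[0,0,-0.03,-0.01,0,0,0],[0,0,0,0,0,0,0]],
  ],
)

```text
t: 5.65
ee_pos: [495.7, 0.0, 190.8]
orientation: [0.33, 3.117, -0.001]
force: [-0.3, -0.3, 0.2]
finger_gap: -0.004
finger_force: 0.0
```

```bash
python3 d.py -23 22 122; python3 r.py; python3 m.py
```

```text
t 5.65 pos [495.7   0.  190.8] box [-117.1   36.2] yaw_y 77.89 tilt [ 0.008 -0.001 -1.   ] F [-0.3 -0.3  0.2] gap -0.0035786428974945083
tool shift mm [-12.5  94.3  68.9]
top 9 [581.8 101. ] ang -92.2 28.3
top 7 [527.5 113.4] ang 89.5 27.4
scene 45 [528.4 113.6] ang 88.6 26.6
scene 35 [585.6 102.6] ang -87.8 31.7
red top
[249 194   3   4   9] [249.77777778 195.33333333] [581.8 101.  113. ]
[245 214   3   3   8] [245.875 215.125] [527.1 112.9 113. ]
brass
[199 160 105   6 450] [678.9  93.1] [0.03974812 0.99920973] 87.72200025115055 [673.2 -50.3] [684.9 243.9]
[266 176  68  10 301] [623.9 -45.5] [0.12603304 0.99202604] 82.75958352857022 [ 612.8 -132.5] [636.7  55.2]
[325 181  30   9 147] [ 604.4 -159.6] [-0.09010908  0.9959319 ] 95.16988234064812 [ 607.5 -193.7] [ 600.  -110.3]
[185 184  11   8  47] [613.2 273.2] [-0.45203183  0.89200181] 116.87411921206812 [621.9 256.2] [606.5 286.5]
[316 216  19   9  82] [ 510.7 -107.1] [0.21391222 0.97685289] 77.6482827515458 [ 505.5 -130.6] [516.4 -80.8]
[198 259  35   1  35] [409.1 202.2] [0.02634138 0.99965301] 88.4905753994677 [407.9 155.1] [410.4 249.4]
grey disc
[201 176  13  13 141] [206.87234043 182.        ] (206.75, 182.0) 6.600289344787598 [626.  222.8  92. ]
[235 191  28  15 227] [249.43171806 198.53303965] (248.5, 202.0) 13.82941722869873 [566.  106.2  92. ]
[234 207  28  14 227] [246.55066079 213.50660793] (247.5, 210.5) 13.946425437927246 [542.  109.5  92. ]
```

View pics/topz.png

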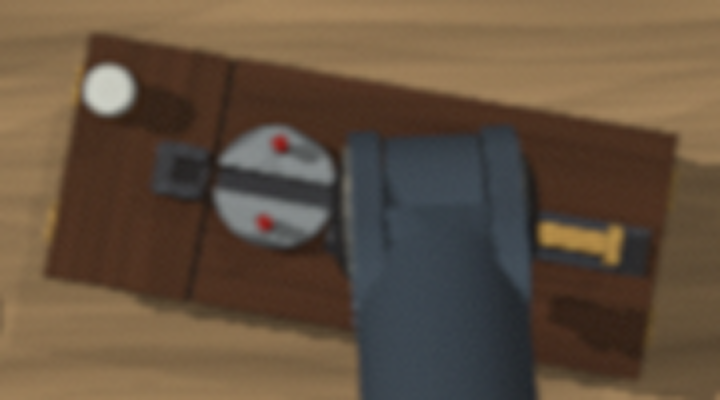

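The slot is now in line with the bolt: pegs at crop (281,144) and (265,223), slot pointing at the keeper, about 1° off. Next I'll go behind the tail plate (crop (613,243)).

send_rows(
  increments=[
    [[0,-0.006,-0.026,0,0,0,-0.008],[0,-0.006,-0.026,0,0,0,0],[0,-0.006,-0.026,0,0,0,0],[0,-0.006,-0.026,0,0,0,0],[0,-0.006,-0.027,0,0,0,0],[0,-0.006,-0.027,0,0,0,0],[0,0,0,0.02,0,0,0],[0,0,0,0.02,0,0,0],[0,0,0,0,0,0,0],[0,0,0,0,0,0,0]],
  ],
)

```text
t: 6.68
ee_pos: [498.5, -154.5, 146.0]
orientation: [-0.302, -3.124, -0.001]
force: [1.0, -0.1, 0.3]
finger_gap: -0.003
finger_force: 0.0
```

```bash
python3 d.py -273 0 102
```

```text
t 6.6833 pos [ 498.5 -154.5  146. ] box [-268.     2.8] yaw_y 78.97 tilt [-0.003  0.001 -1.   ] F [ 1.  -0.1  0.3] gap -0.002612999501828013
tool shift mm [-3.  -5.  43.9]
```

send_rows(
  increments=[
    [[0,-0.003,-0.006,0,0,0,0.004],[0,0,0,0.012,0,0,0],[0,0,0,0.012,0,0,0],[0,0,0,0.012,0,0,0],[0,0,0,0.004,0,0,0],[0,0,0,0,0,0,0],[0,0,0,0,0,0,0]],
  ],
)

```text
t: 7.27
ee_pos: [501.3, -162.5, 108.0]
orientation: [0.311, 3.125, -0.0]
force: [-0.1, -0.2, 0.1]
finger_gap: -0.001
finger_force: 0.0
```

```bash
python3 d.py -273 0 102;python3 - <<'E'
from h import *
f=grab_frame('scene');save(f,'s2.png',(180,130,380,270),4)
E
```

```text
t 7.2667 pos [ 501.3 -162.5  108. ] box [-275.4   -1.5] yaw_y 78.63 tilt [ 0.001 -0.    -1.   ] F [-0.1 -0.2  0.1] gap -0.0006863237980310565
tool shift mm [1.5 2.4 6. ]
```

View pics/s2.png

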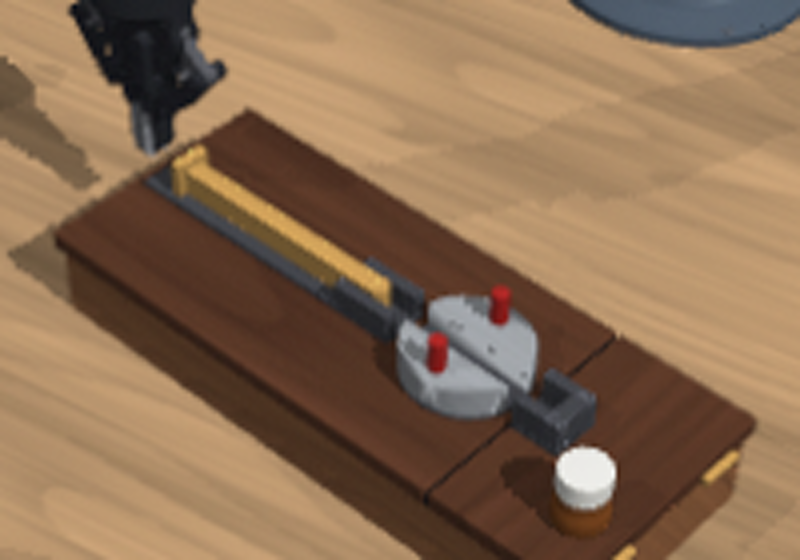

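The fingertip is just behind the tail plate (tip at crop (150,152), plate at (188,170)). The slot, bolt and keeper are in one line. I'll lower 5 mm and push.

send_rows(
  increments=[
    [[0,0.0015,0,0.005,0,0,0],[0,0,0.005,0,0,0,0],[0,0,0.005,0,0,0,0],[0,0,0.005,0,0,0,0],[0,0,0.005,0,0,0,0],[0,0,0.005,0,0,0,0],[0,0,0.005,0,0,0,0],[0,0,0.005,0,0,0,0],[0,0,0.005,0,0,0,0],[0,0,0,0,0,0,0]],
  ],
)

```text
t: 8.15
ee_pos: [507.4, -121.7, 102.3]
orientation: [0.309, 3.126, 0.001]
force: [-0.4, 0.1, 0.3]
finger_gap: -0.003
finger_force: 0.0
```

```bash
python3 d.py -122 0 102
```

```text
t 8.15 pos [ 507.4 -121.7  102.3] box [-234.1    0.6] yaw_y 78.7 tilt [ 0.     0.001 -1.   ] F [-0.4  0.1  0.3] gap -0.0026224530612982484
tool shift mm [ -0.8 112.1   0.4]
```

send_rows(
  increments=[
    [[0,0,0.004,0,0,0,0],[0,0,0.004,0,0,0,0],[0,0,0.004,0,0,0,0],[0,0,0.004,0,0,0,0],[0,0,0.004,0,0,0,0],[0,0,0.004,0,0,0,0],[0,0,0.004,0,0,0,0],[0,0,0.004,0,0,0,0],[0,0,0.004,0,0,0,0],[0,0,0.004,0,0,0,0]],
  ],
)

```text
t: 8.98
ee_pos: [515.0, -83.4, 102.3]
orientation: [0.312, 3.126, 0.0]
force: [-1.5, -2.8, 1.8]
finger_gap: 0.005
finger_force: 1.6
```

```bash
python3 d.py -122 0 102;python3 - <<'E'
from h import *
f=grab_frame('scene');save(f,'s3.png',(180,130,380,270),4)
E
```

```text
t 8.9833 pos [515.  -83.4 102.3] box [-195.1    0.8] yaw_y 78.61 tilt [ 0.  0. -1.] F [-1.5 -2.8  1.8] gap 0.0046055181805931085
tool shift mm [-0.8 73.1  0.3]
```

View pics/s3.png

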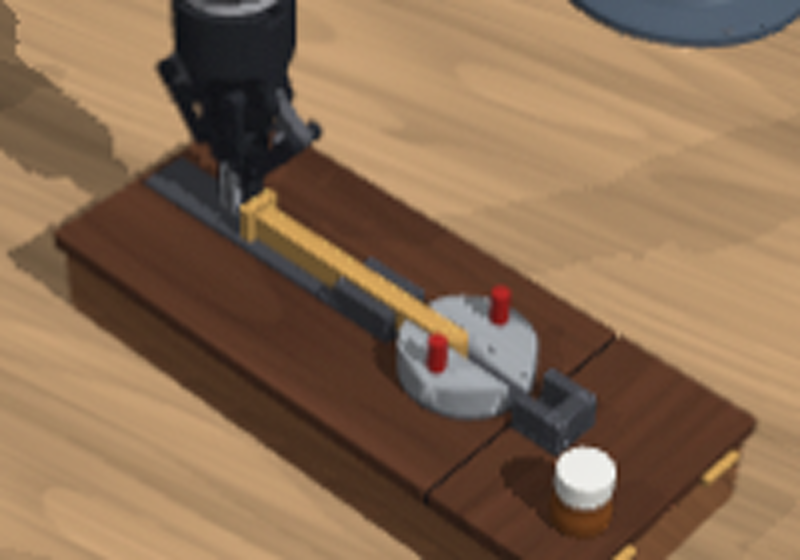

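The bolt is entering the slot: its nose is at about crop (465,345) and the tail plate at (258,215), touching the finger. I'll keep pushing.

send_rows(
  increments=[
    [[0,0,0.005,0,0,0,0],[0,0,0.005,0,0,0,0],[0,0,0.005,0,0,0,0],[0,0,0.005,0,0,0,0],[0,0,0.005,0,0,0,0],[0,0,0.005,0,0,0,0],[0,0,0.005,0,0,0,0],[0,0,0.005,0,0,0,0],[0,0,0.005,0,0,0,0],[0,0,0.005,0,0,0,0]],
  ],
)

```text
t: 9.87
ee_pos: [524.8, -34.3, 102.3]
orientation: [-0.312, -3.126, -0.0]
force: [-0.7, -3.6, 2.1]
finger_gap: 0.001
finger_force: 1.8
```

send_rows(
  increments=[
    [[0,0,0.004,0,0,0,0],[0,0,0.003,0,0,0,0],[0,0,0.003,0,0,0,0],[0,0,0.003,0,0,0,0],[0,0,0,0,0,0,0],[0,0,0,0,0,0,0]],
  ],
)

```text
t: 10.37
ee_pos: [527.4, -21.2, 102.1]
orientation: [0.311, 3.126, 0.002]
force: [0.6, -1.3, -0.5]
finger_gap: 0.001
finger_force: 0.4
```

```bash
python3 d.py -122 0 102
```

```text
t 10.3667 pos [527.4 -21.2 102.1] box [-131.6    0.9] yaw_y 78.64 tilt [ 0.     0.001 -1.   ] F [ 0.6 -1.3 -0.5] gap 0.0009380253818115416
tool shift mm [-0.9  9.6  0.1]
```

Now slowly until the force rises.

send_rows(
  increments=[
    [[0,0,0.002,0,0,0,0],[0,0,0.002,0,0,0,0],[0,0,0.002,0,0,0,0],[0,0,0.002,0,0,0,0],[0,0,0,0,0,0,0]],
  ],
)

```text
t: 10.78
ee_pos: [528.9, -13.5, 102.1]
orientation: [-0.311, -3.126, -0.001]
force: [0.2, -1.4, -0.4]
finger_gap: -0.002
finger_force: 0.7
```

send_rows(
  increments=[
    [[0,0,0.0015,0,0,0,0],[0,0,0.0015,0,0,0,0],[0,0,0,0,0,0,0]],
  ],
)

```text
t: 11.03
ee_pos: [529.4, -11.5, 102.2]
orientation: [-0.312, -3.126, 0.001]
force: [-1.0, -3.7, 0.4]
finger_gap: -0.003
finger_force: 1.9
```

send_rows(
  increments=[
    [[0,0,0.0015,0,0,0,0],[0,0,0.0015,0,0,0,0],[0,0,0,0,0,0,0]],
  ],
)

```text
t: 11.28
ee_pos: [529.4, -11.3, 102.2]
orientation: [-0.315, -3.125, 0.005]
force: [-2.7, -9.1, 1.8]
finger_gap: 0.001
finger_force: 4.7
```

send_rows(
  increments=[
    [[0,0,0.001,0,0,0,0],[0,0,0.001,0,0,0,0],[0,0,0,0,0,0,0]],
  ],
)

```text
t: 11.53
ee_pos: [529.4, -11.1, 102.2]
orientation: [-0.317, -3.124, 0.008]
force: [-2.8, -12.3, 3.2]
finger_gap: -0.003
finger_force: 6.5
```

Force has risen with no further motion, so it is against the wall. I'll back off and look.

send_rows(
  increments=[
    [[0,0,-0.01,0,0,0,0],[0,0,-0.03,0,0,0,0],[0,0,-0.03,-0.03,0,0,0],[0,0,-0.03,-0.04,0,0,0],[0,0,-0.03,-0.04,0,0,0],[0,0,0,0,0,0,0],[0,0,0,0,0,0,0]],
  ],
)

```text
t: 12.12
ee_pos: [508.1, -124.2, 200.5]
orientation: [0.315, 3.12, 0.002]
force: [0.6, 0.7, -0.8]
finger_gap: 0.004
finger_force: 0.0
```

```bash
python3 d.py; python3 r.py; python3 - <<'E'
from h import *
f=grab_frame('top');g=grab_frame('scene')
a=f['image'][160:260,180:330];b=g['image'][150:290,210:380]
a=cv2.resize(a,(600,400),interpolation=2)[:,:];b=cv2.resize(b,None,fx=3.5,fy=3.5,interpolation=2)
cv2.imwrite('pics/s4.png',b[...,::-1])
im=f['image'];h=cv2.cvtColor(im,cv2.COLOR_RGB2HSV).astype(int)
m=((h[...,0]>12)&(h[...,0]<30)&(h[...,1]>90)&(h[...,2]>150));m[:190]=0;m[225:]=0;m[:,:215]=0;m[:,340:]=0
ys,xs=np.nonzero(m);C=np.array([554.3,107.7]);t=np.radians(78.6);e=np.array([np.cos(t),np.sin(t)])
P=np.array([onz(f,(x,y),94)[:2]-C for x,y in zip(xs,ys)]);P=P[abs(P@[-e[1],e[0]])<15]
print('brass box x',(P@e).min(),(P@e).max())
E
```

```text
t 12.1167 pos [ 508.1 -124.2  200.5] box [-236.5   -0.6] yaw_y 78.46 tilt [ 0.006  0.001 -1.   ] F [ 0.6  0.7 -0.8] gap 0.0038889190965238673
top 9 [581.8 101. ] ang -92.2 28.3
top 9 [526.5 112.9] ang 90.8 28.3
scene 45 [528.4 113.6] ang 88.6 26.6
scene 35 [585.9 103. ] ang -87.1 32.0
brass box x -105.88791251790988 68.87999831674632
```

View pics/s4.png

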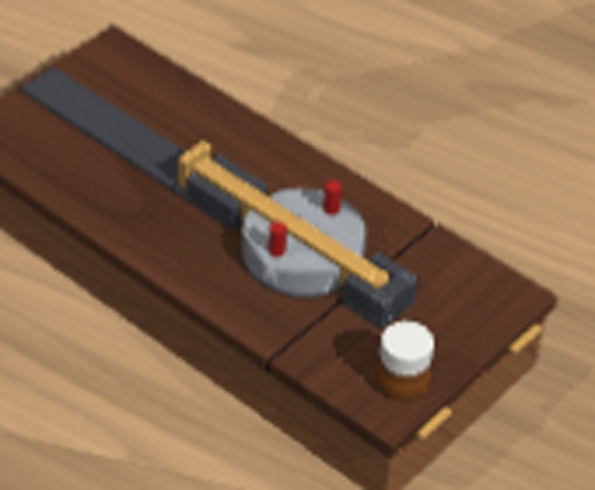

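The bolt runs through the slot with its nose at crop (383,280), against the keeper's end wall. The measured brass spans box x = -106 to 69, plus about half a pixel at each end, so it is home. The arm is clear, and I'm handing the job in.

```bash
python3 -c "
from bench import robot
print(robot.close_job())"
```

```text
the job is handed in; nothing more can be done
None
```

I turned the disc to within about 1° of in line and pushed the bolt home against the keeper's end wall; I handed the job in at about 12 s with the arm clear, and no verdict came back.

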